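Knock out the formed bracket and bin it

TASK

Press the die's knock-out lever down until it hooks under its sprung catch, so that the formed bracket is tipped up in the cavity; then draw the bracket back from under the lip, lift it out without wrenching it against the die, and lay it gently, flat and open side up, on the floor of the low black bin. Leave the lever hooked (do not set off the hair-trigger catch) and do not disturb the other things on the bench.

Things in the scene. Friction and masses are not known exactly. Their poses are not given: they have to be found in the camera images.
- die: dark steel open forming die, fixed: block 185 long (x -76 to +109) x 84 wide x 32 mm high; origin at bench level under the cavity's centre, z up, +x along the cavity to the lip, -x to the lever. Cavity 35 mm wide (y), x -53 to +97, floor 14 and rim 32 mm above the bench. A bed strip 48 wide, 6 mm thick runs under the lever to x = -236
- die_lip (a point): middle of the lower edge of the steel lip that bridges the cavity's +x end (a plate, die x = 53 to 109 mm), 13.5 mm above the cavity floor; its top is 34.5 mm above the bench. The bracket's tongue is tucked under it: lifted straight up it jams (its tongue takes ten times the lifting force). Once its -x end stands above the rim, it must be drawn out along its slope towards the die's -x by about 45 mm before it is free to lift
- bracket_center (a point): middle of the formed steel bracket (0.10 to 0.18 kg), 7 mm above its underside: 145 long: a channel 100 long (x -72 to +28) x 32 wide (y) x 14 mm high, 3 mm walls, open side up (+z); side walls x -72 to +16; a tongue 18 wide, 3.5 thick sticks out 45 mm at +x (28 to 73), level with the underside. Its +x lies along the die's +x
- bracket: the same bracket, origin mid-length on its underside. At first its top is 4 mm below the die's rim, too deep to grip. With the lever hooked it lies tipped by 10 to 13 degrees, the underside of its -x end 8 to 12 mm above the rim, and can be gripped across the 32 mm width within some 35 mm of that end, best with the gripper tilted square to it
- knockout (a joint): the die's knock-out lever, rad: 0 = at rest, pad raised; grows as the pad is pressed down, end stop 0.52. Sprung: 3 to 8 N at the pad (up to 15 while the catch is pushed aside), flies up if let go unhooked. Hinge along the die's y at die x = -68, z = 25 mm. It clicks under the catch somewhere at 0.39 to 0.47 (shimmed differently each time: press until it holds) and then stays at 0.38 to 0.45 by itself
- lever_pad (a point): centre of the upper face of the lever's dark press pad, 46 (along the lever) x 30 mm, 92 mm from the hinge along the arm and 6 mm above the arm's middle line through the hinge. The arm points to the die's -x, 0.43 rad above level at joint 0 and 0.09 below at the stop. At its end, 134 mm from the hinge, is a round nib 8 mm thick for the catch
- pawl (a joint): sprung catch beyond the lever's end, rad: 0 = upright (free, or hooked over the nib), grows as it is pushed away from the lever. The nib pushes it aside on the way down and it snaps back over the nib by itself. Hair trigger: a push of about 1 N away from the lever at its top fires it
- catch_nose (a point): lower tip of the catch's nose, which holds the lever's nib down; the upright steel catch plate, 18 mm wide, reaches 69 to 73 mm above the bench, at die x about -211; the nose tip is at about -198
- bin_floor (a point): centre of the inner floor (4 mm above the bench) of the low black picking bin, fixed: outside 140 (x) x 200 (y) mm, walls 4 thick, 45 mm high. The other black bin, deep (85 mm high, 130 x 190 mm) and holding round bars, is not for this; the two may stand in either place on the right of the bench
- hammer: hammer lying on the bench, 260 mm long; a bystander (origin at its underside)
- screwdriver: screwdriver lying on the bench, 180 mm long; a bystander (origin at its underside)
- wrench: wrench lying on the bench, 170 mm long; a bystander (origin at its underside)
- tape_roll: roll core standing on end, 90 mm diameter, 50 mm high; a bystander (origin at its underside)
- blanks: pile of flat steel blanks, 116 x 32 x 19 mm; a bystander (origin at its underside)
- carton: cardboard carton 140 x 100 x 80 mm; a bystander (origin at its underside)
- jar: white jar 60 mm diameter, 80 mm high; a bystander (origin at its underside)
Things that resemble listed ones, but are neither listed nor needed, are in the scene too. Leave any green look-alike of the bracket alone.

How it is judged:
On the way, in this order (a step that is already met when the one before it is completed fails the run):
1. the knock-out lever is pressed down to its catch and stays there (value of joint knockout above 0.36 rad and value of joint pawl below 0.1 rad), for 0.3 s.
2. the bracket is lifted clear of the die with the lever still hooked (value of joint knockout above 0.36 rad and z of bracket_center in the frame of die above 0.085 m), for 0.1 s.
At the end, for the whole second after the job is handed in: The bracket lies at rest, flat (within 7 degrees) and open side up on the floor of the low bin (its centre within 60 mm across and 90 mm along of the floor's centre, and less than 13 mm above the floor), released, and the knock-out lever is still hooked (above 0.36 rad) (value of joint knockout above 0.36 rad and x of bracket_center in the frame of bin_floor between -0.06 and 0.06 m and y of bracket_center in the frame of bin_floor between -0.09 and 0.09 m and z of bracket_center in the frame of bin_floor below 0.013 m and angle between bracket_center's own z axis and vertical below 0.12 rad and linear speed of bracket below 0.02 m/s); the robot touches nothing.
It fails at once if the bracket is wrenched or jammed against the die (contact forces adding up to over 150 N: levering its tongue under the lip with some 15 N does this) (contact force between bracket and die above 150 N).
It fails at once if the bracket is dropped into the bin (faster than 0.7 m/s inside or just above it) (z of bracket_center in the frame of bin_floor below 0.08 m and x of bracket_center in the frame of bin_floor between -0.07 and 0.07 m and y of bracket_center in the frame of bin_floor between -0.1 and 0.1 m and linear speed of bracket above 0.7 m/s).
It fails at once if a bystander is moved by more than 30 mm (distance of any of hammer, screwdriver, wrench, tape_roll, blanks, carton, jar from where it was at the start of the episode above 0.03 m).
It also fails if it takes over 53 s, if anything falls off the work surface, if the arm or the gripper's body presses on something with over 40 N, if the wrist force passes 120 N, or if a joint passes its speed limit or range.

ROBOT

A 6-joint arm with a two-finger parallel gripper is mounted at the origin on the work surface. World frame = base frame: x ahead of the robot, y to its left, z up, the work surface at z = 0. Lengths are in m, angles in rad, forces in N, time in s.
With the tool pointing down it reaches from about 0.275 to 0.85 m from the base axis. Payload 5.2 kg.
Tool frame: the origin (TCP) lies at the very end of the fingers, on their centre line; the grasp point (between the pads) lies 19 mm behind it; z points along the fingers, y is the line along which they close (so a half turn about z gives the same grasp; the last joint's range is limited). The gripper opens to 85 mm and grips with 20 to 120 N. Pads are 22 mm wide; open, the fingers measure 114 mm over their backs; the gripper's body (76 mm by 85 mm) begins 54 mm behind the grasp point. The pads swing forward as they close: fully open they stand 13 mm farther back than shut.
Start: joints at [0.932, 0.259, 1.535, -0, 1.348, -0.203], TCP at [0.232, 0.499, 0.231] pointing down, gripper open.
Joint ranges: [-3.14, 3.14], [-0.91, 2.08], [0.19, 2.58], [-1.22, 4.36], [0.22, 2.71], [-3.12, 3.12]. Speed limits (rad/s): [2.57, 2.57, 3.14, 3.14, 3.14, 3.14].

INTERFACE

Orientations are given as a 3x3 rotation matrix whose columns are the frame's x, y, z axes.
In Python, from cell import sensors, camera, camera_params, finish_job gives the robot as it stands.
- The arm moves only by the shell command python3 -m creep 'ROWS' [OPENING] [FORCE]. ROWS is JSON, a list that holds one entry, the list of rows, each a list of 6 numbers: the shift along the tool's x, y, z in units of 0.025 m (1.0 is 0.025 m), then the turn, a rotation vector about the tool's x, y, z in units of 360 degrees (1.0 is 360 degrees). In form: [[[tx, ty, tz, rx, ry, rz], ...]]. A call has 1 to 10 rows; each row shifts and turns the commanded pose from where the row before left it, along the tool's axes as they then stand; what a row does not reach is not made up. A row lasts 1/8 s, in which the tool goes at most 62.5 mm and 10.7 degrees, less where a joint would pass 70% of its speed; a pose out of reach is approached as far as the arm can. A call with a number of a shift or a turn outside -1 to 1 is refused whole. A call with a gripper value outside its range is refused whole. OPENING is the closure, from 0 (fully open) to 1 (shut), set as the call begins (- or left out, the last holds). The fingers move at their own pace and stop on an object; FORCE is the grip in N (left out, the last holds). Time passes only in rows, so rows that do not move let the fingers close. It gives the time, the measured TCP pose, the force, the opening and the grip force at its end, in the units of the state.
- sensors.get_obs(): the state, without advancing time (a new reading comes with each control period).
- camera(name): name is "scene" or "top" or "wrist"; returns (picture, depth): 400x640x3 uint8, red, green, blue; 400x640 float32, m along the optical axis (not along the pixel's ray), 0 where there is no reading.
- camera_params(name): a dict with "fov_y" (degrees; the focal length in pixels is half the picture's height over the tangent of half this angle, whatever the lens; pixels are square), "cx", "cy" (the principal point, pixels), "D" ([k1, k2, p1, p2, k3] as OpenCV has them; the pictures are not rectified), "R" (3x3) and "t" (3): a world point X has camera coordinates R X + t; the wrist camera has in their place "mount" (4x4, takes a point from camera to tool coordinates, whose origin is the TCP and whose axes are the flange's). Camera axes: x right, y down, z forward; pixel columns grow to the right and rows downward; lengths in m; the calibration is good to about 2 mm. A picture is of the moment at which its call begins: read the wrist's pose just before it. camera_params takes no time and is no camera call.
- finish_job(): hands the job in; it is judged then, once.
The state is a dict: "time_s": time; "joints": joint angles; "joint_velocities": joint speeds; "joint_efforts": joint torques, N m; "tool_pos": TCP position; "tcp_rot": TCP orientation; "contact_force": force on the tool from outside, world axes, zero at the start; "wrist_torque": the same for the moment, N m; "gripper_width": finger opening in m; "finger_force": force on a finger pad.
Only numpy, scipy, OpenCV 4.12 (cv2) and the standard library are available. Lean on these libraries where they do the work, as an engineer would, in place of code of your own. Each camera call takes 0.05 s, during which the arm holds its last target. There are 200 camera calls.

## Working session

There is one attempt and no reset: what is moved stays moved. The work goes in short steps, Python scripts to look and compute and a shell command to move; the robot and the scene stay as the last step left them, time stands still between calls to the robot, and variables do not carry over. Pictures are saved under pics/ and viewed, at most 10 in all, crops included, and the job is handed in when it is done.

```bash
mkdir -p pics; ls
python3 - <<'E'
from cell import *
import cv2,numpy as np
for n in ("top","scene"):
    p,d=camera(n); cv2.imwrite(f"pics/{n}0.png",p[:,:,::-1]); np.savez(f"pics/{n}0.npz",p=p,d=d)
    c=camera_params(n); print(n,c)
print(camera_params("wrist")); o=sensors.get_obs(); print(o)
E
```

```text
pics
top {'fov_y': 50.58023650764742, 'cx': 313.964272789889, 'cy': 191.3379460359101, 'D': array([-0.070762,  0.      ,  0.      ,  0.      ,  0.      ]), 'R': array([[-8.12363915e-05, -9.99962863e-01,  8.61782300e-03],
       [-9.88398603e-01, -1.22860276e-03, -1.51877228e-01],
       [ 1.51882176e-01, -8.53018217e-03, -9.88361796e-01]]), 't': array([0.10655124, 0.56248526, 1.18344839])}
scene {'fov_y': 47.8531970309831, 'cx': 320.5873918392458, 'cy': 193.33490831849858, 'D': array([-0.04511204,  0.        ,  0.        ,  0.        ,  0.        ]), 'R': array([[-0.87968785,  0.47528632,  0.01588084],
       [ 0.26354611,  0.51503995, -0.81564532],
       [-0.39584433, -0.71332795, -0.57833425]]), 't': array([ 0.43988103, -0.12990105,  1.35630642])}
{'fov_y': 69.79131664823106, 'cx': 319.4946486305126, 'cy': 202.24853991212262, 'D': array([-0.02979673,  0.        ,  0.        ,  0.        ,  0.        ]), 'mount': array([[-1.90403289e-05, -9.60435127e-01, -2.78503801e-01,
         7.17840670e-02],
       [ 9.99999734e-01, -2.21190650e-04,  6.94421208e-04,
        -3.31457571e-04],
 
[... 325 characters left out ...]
ocities': array([-6.91979553e-04, -1.87589115e-03, -2.59426221e-03,  7.22188391e-04,
       -8.27328378e-05, -9.94266998e-04]), 'joint_efforts': array([ 1.04255410e-03, -4.46970177e+01, -2.91246343e+01, -4.08172409e-04,
        6.39401871e-03,  1.32158529e-06]), 'tool_pos': array([0.23184338, 0.49822671, 0.2305428 ]), 'tcp_rot': array([[-9.06538141e-01,  4.22122663e-01, -1.02784050e-03],
       [ 4.22123757e-01,  9.06537218e-01, -1.34376343e-03],
       [ 3.64542673e-04, -1.65204870e-03, -9.99998569e-01]]), 'contact_force': array([-0.48337311, -0.50229448,  0.19852168]), 'wrist_torque': array([-0.00101855,  0.02539897, -0.04835565]), 'finger_force': 0.0, 'gripper_width': 0.08520311274122258}
```

View pics/top0.png

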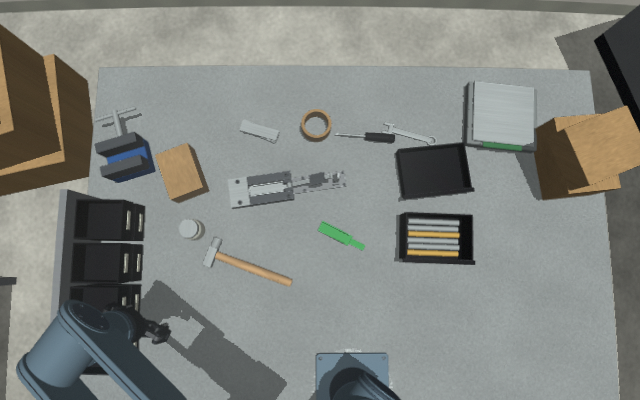

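View pics/scene0.png

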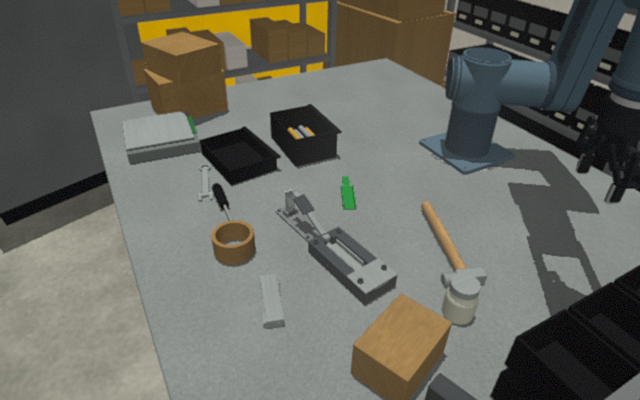

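The top view shows the die at px (228–295, 170–208), with the lever pointing right to about (345, 180). The low bin is at (433, 170) and the deep bin with bars at (437, 238). The hammer, jar, carton and tape are clear of the die. Next I'll fit the die and bin from depth.

```bash
cat > h.py <<'E'
from cell import *
import cv2,numpy as np
def cam(n):
    c=camera_params(n); f=200/np.tan(np.radians(c['fov_y'])/2)
    K=np.array([[f,0,c['cx']],[0,f,c['cy']],[0,0,1]])
    if n=='wrist':
        o=sensors.get_obs(); T=np.eye(4);T[:3,:3]=o['tcp_rot'];T[:3,3]=o['tool_pos']
        W=T@c['mount']; R=W[:3,:3].T; t=-R@W[:3,3]
    else: R,t=np.array(c['R']),np.array(c['t'])
    return K,np.array(c['D']),R,t
def cloud(n,d,C=None):
    K,D,R,t=C or cam(n)
    v,u=np.mgrid[0:400,0:640]; q=cv2.undistortPoints(np.stack([u,v],-1).reshape(-1,1,2).astype(float),K,D).reshape(400,640,2)
    P=np.dstack([q*d[...,None],d]); return (P-t)@R
def ray(n,u,v,z,C=None):
    K,D,R,t=C or cam(n)
    q=cv2.undistortPoints(np.array([[[u,v]]],float),K,D)[0,0]; w=R.T@np.array([q[0],q[1],1]); o=-R.T@t
    return o+w*(z-o[2])/w[2]
def proj(n,X,C=None):
    K,D,R,t=C or cam(n); return cv2.projectPoints(np.array(X,float).reshape(-1,1,3),cv2.Rodrigues(R)[0],t,K,D)[0].reshape(-1,2)
E
python3 - <<'E'
from h import *
for n in ("top","scene"):
    z=np.load(f"pics/{n}0.npz"); P=cloud(n,z['d'])
    ok=z['d']>0
    if n=='top':
        bench=P[ok&(abs(P[...,2])<.02)]; print(np.median(bench[:,2]))
        g=np.zeros((400,640),bool); g[150:215,220:350]=1
        s=P[g&ok&(P[...,2]>.026)&(P[...,2]<.040)]
        m=(g&ok&(P[...,2]>.022)&(P[...,2]<.042)).astype(np.uint8); print(m.sum()); m[:,298:]=0
        X=P[m>0]; r=cv2.minAreaRect(X[:,:2].astype(np.float32)*1000); print('die',r,np.median(X[:,2])); print(cv2.boxPoints(r))
        h=np.zeros((400,640),bool); h[135:205,385:480]=1
        X=P[h&ok&(P[...,2]>.03)&(P[...,2]<.06)]; r=cv2.minAreaRect(X[:,:2].astype(np.float32)*1000); print('bin',r,cv2.boxPoints(r))
    # height picture
    i=z['p'][150:215,215:355] if n=='top' else z['p'][170:310,260:410]
    big=cv2.resize(i[:,:,::-1],None,fx=5 if n=='top' else 4,fy=5 if n=='top' else 4,interpolation=2)
    cv2.imwrite(f"pics/{n}c.png",big)
a=cv2.imread('pics/topc.png');print(a.shape)
E
```

```text
-2.9657225428388376e-05
1508
die ((572.6285400390625, 254.92007446289062), (85.0013656616211, 201.256103515625), 8.653585433959961) 0.0326491517539388
[[515.4712  348.00793]
 [545.7522  149.04291]
 [629.7859  161.83221]
 [599.5049  360.79724]]
bin ((646.6151123046875, -268.873779296875), (187.2803955078125, 259.3548583984375), 5.988725185394287) [[ 539.95636 -149.67381]
 [ 567.01556 -407.61325]
 [ 753.27386 -388.07373]
 [ 726.21466 -130.13431]]
(325, 700, 3)
```

View pics/topc.png

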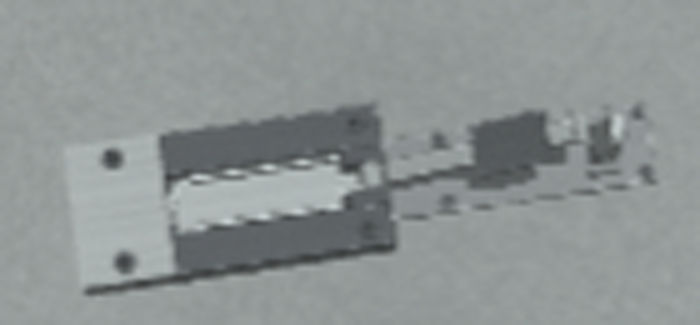

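The crop shows the lip plate at the left (corners about (66,148) and (87,290)), the block's right corners at (377,103) and (396,247), the lever pad near (510,140) and the catch near (600,130).

Run:
```python
from h import *
f=lambda U,V,z: ray('top',(U+.5)/5-.5+215,(V+.5)/5-.5+150,z)
a=f(66,148,.0345);b=f(85,286,.0345);c=f(378,103,.032);d=f(396,247,.032)
for k in (a,b,c,d):print(k.round(4))
print(np.linalg.norm(a-b),np.linalg.norm(c-d),np.linalg.norm(a-c),np.linalg.norm(b-d))
ex=(a+b-c-d)[:2]; ex/=np.linalg.norm(ex); ey=np.array([-ex[1],ex[0]])
y2=(a-b)[:2]; print('yaw',np.degrees(np.arctan2(ex[1],ex[0])), 'ycheck',np.degrees(np.arctan2(y2[1],y2[0])))
m=(a+b+c+d)[:2]/4; o=m-ex*.0165; print('origin',o,'ex',ex,'ey',ey)
z=np.load("pics/top0.npz");P=cloud('top',z['d']);g=z['p'].max(2)
M=np.zeros((400,640),bool); M[138:205,390:478]=1; fl=M&(g<60)&(P[...,2]<.012)&(z['d']>0)
n,l,s,_=cv2.connectedComponentsWithStats(fl.astype(np.uint8)); k=1+s[1:,4].argmax()
X=P[l==k];r=cv2.minAreaRect(X[:,:2].astype(np.float32)*1000);print('bin',s[k],r,cv2.boxPoints(r),np.median(X[:,2]))
G=np.zeros_like(M);G[150:215,295:350]=1
# lever region in die frame
Q=P[G&(P[...,2]>.03)&(z['d']>0)]; q=np.c_[(Q[:,:2]-o)@ex,(Q[:,:2]-o)@ey,Q[:,2]]; q=q[q[:,0].argsort()]
print((q[::6]*1000).round(0).tolist())
```

```text
[0.5993 0.3594 0.0345]
[0.518  0.3459 0.0345]
[0.6269 0.1767 0.032 ]
[0.5414 0.1655 0.032 ]
0.0825139935598709 0.08624996542151696 0.1847848871815291 0.18187419992922
yaw 97.99517360483158 ycheck 9.47104878812857
origin [0.5736924  0.24554857] ex [-0.13908968  0.99027979] ey [-0.99027979 -0.13908968]
bin [ 400  146   66   48 2508] ((635.3493041992188, -254.08978271484375), (129.55369567871094, 185.0499267578125), 6.736742973327637) [[ 560.16583 -169.80246]
 [ 581.8736  -353.57474]
 [ 710.5328  -338.3771 ]
 [ 688.825   -154.60483]] 0.003859345660310161
[[-210.0, -8.0, 70.0], [-208.0, 3.0, 71.0], [-206.0, -2.0, 74.0], [-205.0, -8.0, 62.0], [-203.0, 5.0, 54.0], [-201.0, 4.0, 46.0], [-199.0, -0.0, 43.0], [-196.0, -1.0, 40.0], [-189.0, -5.0, 85.0], [-186.0, -6.0, 84.0], [-184.0, -7.0, 80.0], [-180.0, -4.0, 81.0], [-177.0, -2.0, 80.0], [-174.0, 3.0, 80.0], [-169.0, -4.0, 79.0], [-167.0, 8.0, 79.0], [-166.0, -1.0, 77.0], [-164.0, -11.0, 75.0], [-163.0, 1.0, 75.0], [-161.0, 9.0, 76.0], [-160.0, 3.0, 74.0], [-158.0, 11.0, 73.0], [-156.0, 5.0, 74.0], [-155.0, -4.0, 73.0], [-153.0, 8.0, 73.0], [-152.0, -2.0, 69.0], [-150.0, -11.0, 69.0], [-148.0, 0.0, 68.0], [-147.0, -9.0, 69.0], [-145.0, -14.0, 71.0], [-144.0, -6.0, 70.0], [-142.0, 7.0, 63.0], [-140.0, -4.0, 68.0], [-139.0, 8.0, 67.0], [-137.0, -1.0, 69.0], [-136.0, -12.0, 61.0], [-134.0, 0.0, 63.0], [-133.0, 12.0, 63.0], [-131.0, 5.0, 60.0], [-129.0, -8.0, 56.0], [-127.0, 8.0, 62.0], [-126.0, -1.0, 60.0], [-122.0, 3.0, 56.0], [-118.0, -7.0, 52.0], [-115.0, -5.0, 49.0], [-111.0, 0.0, 48.0], [-106.0, -6.0, 49.0], [-103.0, -4.0, 46.0], [-99.0, 1.0, 45.0], [-94.0, -6.0, 43.0], [-91.0, -4.0, 42.0], [-87.0, -1.0, 40.0], [-84.0, 4.0, 38.0]]
```

```bash
cat >> h.py <<'E'
O=np.array([.5737,.2455,0]); YAW=np.radians(98.2)
from scipy.spatial.transform import Rotation as Ro
def dieR(): return Ro.from_euler('z',YAW).as_matrix()
def goal(p,th=0,frame=None):
    """die-frame TCP p (mm), tilt th deg -> rotvec (units) then shift (units, in tool axes after the turn)"""
    D=dieR(); s,c=np.sin(np.radians(th)),np.cos(np.radians(th))
    G=D@np.array([[c,0,-s],[0,-1,0],[-s,0,-c]]); X=O+D@(np.array(p)/1e3)
    return goalw(X,G)
def goalw(X,G):
    o=sensors.get_obs(); R=o['tcp_rot']
    rv=Ro.from_matrix(R.T@G).as_rotvec()/(2*np.pi); sh=G.T@(X-o['tool_pos'])/.025
    q=dieR().T@(o['tool_pos']-O)*1e3
    print('t',o['time_s'],'die pos',q.round(1),'F',o['contact_force'].round(1),'w',round(o['gripper_width'],4)); print('turn',rv.round(4),'then shift',sh.round(3))
E
python3 -c "
from h import *
goal([-152,0,120])"
```

```text
t 0.1 die pos [298.9 302.3 230.5] F [-0.5 -0.5  0.2] w 0.0852
turn [-3.000e-04  1.000e-04  1.579e-01] then shift [-18.036  12.093   4.422]
```

```bash
python3 -m creep '[[[0,0,0,0,0,0.02],[0,0,0,0,0,0.02],[0,0,0,0,0,0.02],[0,0,0,0,0,0.02],[0,0,0,0,0,0.02],[0,0,0,0,0,0.02],[0,0,0,0,0,0.02],[0,0,0,0,0,0.018],[-0.5,0.3,0,0,0,0],[-1,0.7,0,0,0,0]]]' 1; python3 -m creep '[[[-1,0.7,0,0,0,0],[-1,0.7,0,0,0,0],[-1,0.7,0,0,0,0],[-1,0.7,0,0,0,0],[-1,0.7,0,0,0,0],[-1,0.7,0,0,0,0],[-1,0.7,0,0,0,0],[-1,0.7,0,0,0,0],[-1,0.7,0,0,0,0],[-1,0.7,0,0,0,0]]]'; python3 -c "
from h import *
goal([-152,0,120])"
```

```text
time_s: 1.35
tool_pos: [0.2622, 0.4644, 0.2309]
tcp_rot: [[-0.146, 0.989, -0.0], [0.989, 0.146, -0.001], [-0.001, -0.001, -1.0]]
contact_force: [0.6, -0.1, -0.7]
gripper_width: -0.0003
finger_force: 0.0
time_s: 2.6
tool_pos: [0.4714, 0.2406, 0.2311]
tcp_rot: [[-0.144, 0.99, -0.0], [0.99, 0.144, -0.0], [-0.0, -0.0, -1.0]]
contact_force: [-0.4, -0.3, -1.1]
gripper_width: -0.0001
finger_force: 0.0
t 2.6 die pos [  9.7 101.9 231.1] F [-0.4 -0.3 -1.1] w -0.0001
turn [-0.0001  0.0001  0.0002] then shift [-6.469  4.076  4.446]
```

```bash
python3 -m creep '[[[-1,0.7,0.6,0,0,0],[-1,0.7,0.8,0,0,0],[-1,0.7,0.8,0,0,0],[-1,0.7,0.8,0,0,0],[-1,0.6,0.6,0,0,0],[-0.7,0.3,0.4,0,0,0],[0,0,0,0,0,0]]]'
python3 - <<'E'
from h import *
goal([-154,0,100])
C=cam('wrist');p,d=camera('wrist');cv2.imwrite('pics/w1.png',p[:,:,::-1]);P=cloud('wrist',d,C);np.savez('pics/w1.npz',p=p,d=d,P=P)
E
```

```text
time_s: 3.48
tool_pos: [0.5824, 0.113, 0.1304]
tcp_rot: [[-0.141, 0.99, -0.002], [0.99, 0.141, -0.0], [0.0, -0.002, -1.0]]
contact_force: [0.3, 0.7, 0.0]
gripper_width: 0.0002
finger_force: 0.0
t 3.475 die pos [-132.4   10.3  130.4] F [0.3 0.7 0. ] w 0.0002
turn [-0.0003 -0.     -0.0003] then shift [-0.863  0.412  1.216]
```

View pics/w1.png

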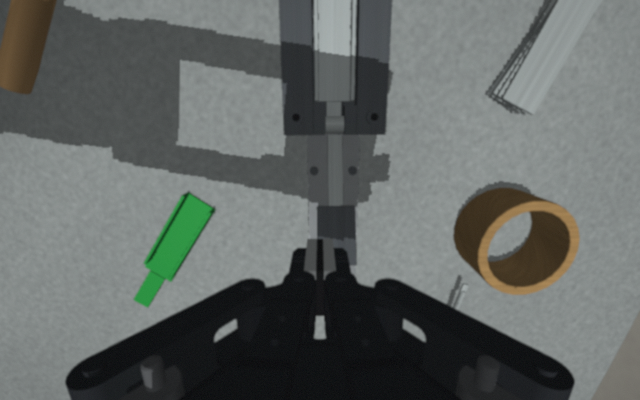

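The wrist view shows the die edges at columns 283 and 387 (row 105), the bracket centred at column 335, and the pad at (336, 222). Everything is vertical in the picture, so the yaw agrees.

Run:
```python
from h import *
C=cam('wrist'); D=dieR()
for u,v,z in [(284.5,132,.032),(386,132,.032),(283,60,.032),(388.5,60,.032),(314,60,.028),(357,60,.028),(316,98,.028),(353,98,.028),(318,206,.055),(355,206,.055)]:
    print(u,v,(D.T@(ray('wrist',u,v,z,C)-O)*1e3).round(1))
```

```text
284.5 132 [-70.2  40.1  32. ]
386 132 [-70.2 -43.4  32. ]
283 60 [-15.8  39.5  32. ]
388.5 60 [-15.7 -42.2  32. ]
314 60 [-15.1  15.6  28. ]
357 60 [-15.1 -18.2  28. ]
316 98 [-43.5  14.1  28. ]
353 98 [-43.5 -15.9  28. ]
318 206 [-126.7   12.6   55. ]
355 206 [-126.8  -16.9   55. ]
```

```bash
sed -i 's/^O=.*/YAW=np.radians(98.2); O=np.array([.5737,.2455,0])/; s/; YAW=np.radians(98.2)$//' h.py
cat >> h.py <<'E'
O=O+dieR()@np.array([.002,-.0015,0])
E
python3 -m creep '[[[-0.9,0.45,0.8,0,0,0],[0,0,0.8,0,0,0],[0,0,0.4,0,0,0],[0,0,0,0,0,0]]]';python3 -c "
from h import *
goal([-155,0,25])"
```

```text
time_s: 4.03
tool_pos: [0.5963, 0.0939, 0.0804]
tcp_rot: [[-0.142, 0.99, -0.002], [0.99, 0.142, 0.0], [0.0, -0.002, -1.0]]
contact_force: [-0.4, -1.1, -0.6]
gripper_width: 0.0002
finger_force: 0.0
t 4.025 die pos [-155.3    0.7   80.4] F [-0.4 -1.1 -0.6] w 0.0002
turn [-0.0003 -0.     -0.    ] then shift [0.01  0.029 2.217]
```

```bash
python3 -m creep '[[[0,0,0.3,0,0,0],[0,0,0.3,0,0,0],[0,0,0.3,0,0,0],[0,0,0.3,0,0,0],[0,0,0.3,0,0,0],[0,0,0.2,0,0,0],[0,0,0.2,0,0,0],[0,0,0.12,0,0,0],[0,0,0,0,0,0]]]';python3 -c "
from h import *
goal([-155,0,25])"
```

```text
time_s: 5.15
tool_pos: [0.598, 0.0926, 0.0312]
tcp_rot: [[-0.142, 0.99, 0.002], [0.99, 0.142, -0.001], [-0.002, 0.002, -1.0]]
contact_force: [1.3, -4.1, 4.9]
gripper_width: -0.0001
finger_force: 2.8
t 5.15 die pos [-156.8   -0.7   31.2] F [ 1.3 -4.1  4.9] w -0.0001
turn [ 0.0003  0.0003 -0.0001] then shift [ 0.071 -0.029  0.247]
```

```bash
python3 -m creep '[[[0,0,0.1,0,0,0],[0,0,0,0,0,0]]]';python3 -m creep '[[[0,0,0.1,0,0,0],[0,0,0,0,0,0]]]';python3 -m creep '[[[0,0,0.1,0,0,0],[0,0,0,0,0,0],[0,0,0,0,0,0]]]'
```

```text
time_s: 5.4
tool_pos: [0.598, 0.0925, 0.0288]
tcp_rot: [[-0.142, 0.99, 0.002], [0.99, 0.142, -0.002], [-0.002, 0.002, -1.0]]
contact_force: [0.3, -4.9, 6.7]
gripper_width: -0.0003
finger_force: 3.5
time_s: 5.65
tool_pos: [0.598, 0.0925, 0.0263]
tcp_rot: [[-0.142, 0.99, 0.002], [0.99, 0.142, -0.002], [-0.002, 0.002, -1.0]]
contact_force: [-0.2, -5.2, 6.7]
gripper_width: 0.0001
finger_force: 3.6
time_s: 6.02
tool_pos: [0.598, 0.0925, 0.0239]
tcp_rot: [[-0.142, 0.99, 0.002], [0.99, 0.142, -0.002], [-0.002, 0.002, -1.0]]
contact_force: [1.1, -4.5, 7.2]
gripper_width: -0.0001
finger_force: 3.7
```

```bash
python3 -m creep '[[[0,0,-0.1,0,0,0],[0,0,-0.1,0,0,0],[0,0,-0.1,0,0,0],[0,0,0,0,0,0]]]';python3 -m creep '[[[0,0,-0.1,0,0,0],[0,0,-0.1,0,0,0],[0,0,-0.1,0,0,0],[0,0,0,0,0,0]]]'
```

```text
time_s: 6.52
tool_pos: [0.5975, 0.0934, 0.0311]
tcp_rot: [[-0.142, 0.99, 0.001], [0.99, 0.142, -0.0], [-0.001, 0.001, -1.0]]
contact_force: [0.8, -3.5, 5.9]
gripper_width: 0.0002
finger_force: 3.1
time_s: 7.02
tool_pos: [0.5969, 0.0939, 0.0383]
tcp_rot: [[-0.142, 0.99, -0.0], [0.99, 0.142, 0.0], [0.0, -0.0, -1.0]]
contact_force: [-0.0, 0.2, 0.0]
gripper_width: 0.0001
finger_force: 0.0
```

```bash
python3 -m creep '[[[0,0,-0.7,0,0,0],[0,0,-1,0,0,0],[0,0,-1,0,0,0],[0.8,0,-0.6,0,0,0],[1,0,0,0,0,0],[1,0,0,0,0,0],[1,0,0,0,0,0],[0.6,0,0,0,0,0],[0,0,0,0,0,0]]]' 0.3;python3 - <<'E'
from h import *
goal([-38,0,70],11)
C=cam('wrist');p,d=camera('wrist');P=cloud('wrist',d,C);np.savez('pics/w2.npz',p=p,d=d,P=P)
q,_=camera('scene')
a=p[:,120:520,::-1]; b=cv2.resize(q[170:270,270:370,::-1],(400,400),interpolation=2)
cv2.imwrite('pics/w2.png',np.hstack([a,b]))
E
```

```text
time_s: 8.15
tool_pos: [0.5809, 0.2041, 0.1209]
tcp_rot: [[-0.144, 0.99, -0.0], [0.99, 0.144, 0.0], [0.0, -0.0, -1.0]]
contact_force: [0.8, -0.2, -0.4]
gripper_width: 0.0595
finger_force: 0.0
t 8.15 die pos [-44.    0.3 120.9] F [ 0.8 -0.2 -0.4] w 0.0595
turn [ 0.     -0.0306  0.0002] then shift [0.624 0.012 1.954]
```

View pics/w2.png

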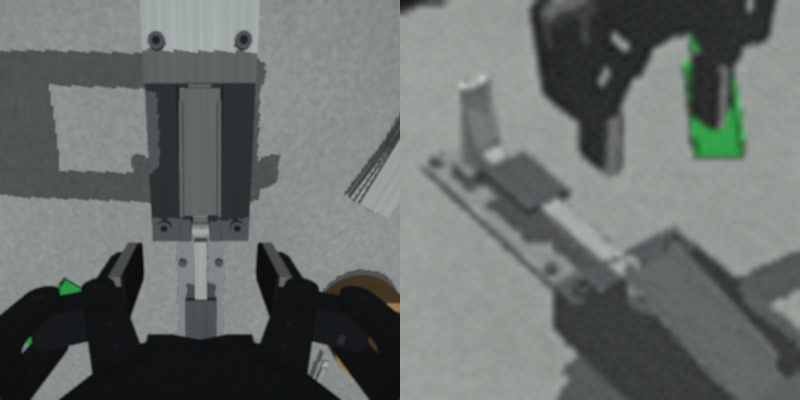

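The lever is down under the upright catch, and the bracket's -x end is tipped up near full-image pixel (320, 218). I'll profile it from depth.

Run:
```python
from h import *
z=np.load('pics/w2.npz');P=z['P'];D=dieR();Q=((P-O)@D)*1e3
for c in (319,302,338,280,):
    print(c,[(v,*Q[v,c].round(1).tolist()) for v in range(60,262,8)])
for v in (110,150,190,205): print(v,[(u,*Q[v,u][1:].round(0).tolist()) for u in range(290,352,3)])
```

```text
319 [(60, 69.1, 1.8, 34.6), (68, 63.7, 1.8, 34.6), (76, 58.2, 1.8, 34.9), (84, 53.6, 1.8, 26.3), (92, 47.6, 1.8, 27.5), (100, 41.7, 1.8, 27.7), (108, 35.7, 1.8, 29.6), (116, 29.7, 1.8, 29.7), (124, 23.6, 1.8, 30.2), (132, 17.5, 1.8, 32.0), (140, 11.4, 1.8, 33.2), (148, 5.3, 1.8, 34.7), (156, -0.8, 1.7, 35.8), (164, -7.1, 1.7, 36.3), (172, -13.1, 1.7, 38.7), (180, -19.2, 1.7, 40.5), (188, -25.5, 1.7, 41.2), (196, -32.0, 1.7, 41.7), (204, -38.1, 1.7, 43.5), (212, -44.1, 1.7, 45.6), (220, -59.6, 1.7, 21.4), (228, -63.9, 1.7, 29.9), (236, -70.8, 1.7, 31.4), (244, -79.7, 1.7, 28.6), (252, -88.0, 1.7, 27.5), (260, -95.4, 1.7, 28.8)]
302 [(60, 69.3, 14.3, 33.6), (68, 63.7, 14.3, 34.6), (76, 58.2, 14.4, 34.7), (84, 54.8, 15.6, 15.3), (92, 47.5, 14.9, 28.0), (100, 41.6, 15.0, 28.6), (108, 35.3, 14.5, 38.6), (116, 29.5, 14.4, 40.8), (124, 23.8, 14.5, 41.1), (132, 18.0, 14.5, 43.1), (140, 12.2, 14.4, 45.1), (148, 6.3, 14.5, 45.2), (156, 0.5, 14.5, 46.4), (164, -5.2, 14.5, 48.7), (172, -11.3, 14.6, 48.9), (180, -17.0, 14.5, 51.1), (188, -23.1, 14.6, 51.4), (196, -28.9, 14.6, 53.3), (204, -34.9, 
[... 2462 characters left out ...]
41.0), (308, 10.0, 41.0), (311, 8.0, 41.0), (314, 6.0, 42.0), (317, 3.0, 42.0), (320, 1.0, 42.0), (323, -1.0, 40.0), (326, -4.0, 42.0), (329, -6.0, 41.0), (332, -9.0, 40.0), (335, -11.0, 42.0), (338, -13.0, 52.0), (341, -17.0, 30.0), (344, -19.0, 32.0), (347, -22.0, 32.0), (350, -24.0, 32.0)]
205 [(290, 26.0, 33.0), (293, 24.0, 31.0), (296, 21.0, 32.0), (299, 17.0, 53.0), (302, 15.0, 54.0), (305, 13.0, 43.0), (308, 11.0, 43.0), (311, 1.0, 264.0), (314, 6.0, 43.0), (317, 3.0, 44.0), (320, 1.0, 43.0), (323, -2.0, 42.0), (326, -4.0, 43.0), (329, -6.0, 44.0), (332, -9.0, 44.0), (335, -11.0, 42.0), (338, -13.0, 55.0), (341, -17.0, 31.0), (344, -19.0, 32.0), (347, -22.0, 32.0), (350, -24.0, 33.0)]
```

```bash
python3 -m creep '[[[0,0,0,0,-0.012,0],[0,0,0,0,-0.012,0],[0,0,0,0,-0.0105,0],[0,0,0,0,0,0]]]';python3 -c "
from h import *
goal([-34,1,36],12.4)"
```

```text
time_s: 8.75
tool_pos: [0.5812, 0.2028, 0.1204]
tcp_rot: [[-0.139, 0.99, 0.03], [0.967, 0.143, -0.213], [-0.215, -0.001, -0.977]]
contact_force: [0.4, -0.3, 0.5]
gripper_width: 0.0597
finger_force: 0.0
t 8.75 die pos [-45.4   0.2 120.4] F [ 0.4 -0.3  0.5] w 0.0597
turn [-0.0001  0.      0.    ] then shift [ 1.169 -0.034  3.2  ]
```

```bash
python3 -m creep '[[[0.6,0,0.6,0,0,0],[0.57,-0.03,0.8,0,0,0],[0,0,0.8,0,0,0],[0,0,0.5,0,0,0],[0,0,0.3,0,0,0],[0,0,0,0,0,0],[0,0,0,0,0,0]]]';python3 -c "
from h import *
goal([-34,1,36],12.4)"
```

```text
time_s: 9.62
tool_pos: [0.5795, 0.215, 0.0419]
tcp_rot: [[-0.138, 0.99, 0.032], [0.967, 0.142, -0.212], [-0.215, 0.001, -0.977]]
contact_force: [-0.1, -0.7, -0.4]
gripper_width: 0.0599
finger_force: 0.0
t 9.625 die pos [-33.1   0.2  41.9] F [-0.1 -0.7 -0.4] w 0.0599
turn [ 0.0002  0.     -0.0002] then shift [ 0.014 -0.034  0.24 ]
```

```bash
python3 -m creep '[[[0,-0.03,0.2,0,0,0],[0,0,0,0,0,0]]]'; python3 -m creep '[[[0,0,0,0,0,0],[0,0,0,0,0,0],[0,0,0,0,0,0],[0,0,0,0,0,0]]]' 0.75 20;python3 - <<'E'
from h import *
goal([-34,1,36],12.4)
C=cam('wrist');p,d=camera('wrist');cv2.imwrite('pics/w3.png',cv2.resize(p[150:350,180:460,::-1],None,fx=2.5,fy=2.5))
E
```

```text
time_s: 9.88
tool_pos: [0.578, 0.2136, 0.0362]
tcp_rot: [[-0.139, 0.99, 0.03], [0.967, 0.142, -0.213], [-0.215, -0.0, -0.977]]
contact_force: [0.0, -0.4, 0.0]
gripper_width: 0.0597
finger_force: 0.0
time_s: 10.38
tool_pos: [0.5784, 0.2138, 0.0366]
tcp_rot: [[-0.138, 0.99, 0.031], [0.967, 0.142, -0.213], [-0.215, 0.0, -0.977]]
contact_force: [-0.4, -0.2, 1.4]
gripper_width: 0.0313
finger_force: 24.1
t 10.375 die pos [-34.1   1.4  36.6] F [-0.4 -0.2  1.4] w 0.0313
turn [ 0.      0.     -0.0001] then shift [0.008 0.017 0.021]
```

View pics/w3.png

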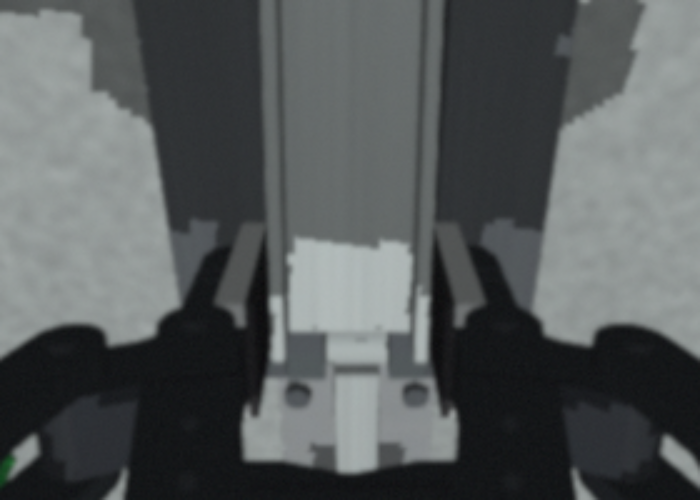

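```bash
python3 -m creep '[[[0,0,0,0,0,0],[0,0,0,0,0,0],[-0.1,0,0,0,0,0],[-0.1,0,0,0,0,0],[0,0,0,0,0,0]]]' 0.8 70;python3 -c "
from h import *
goal([-34,1,36],12.4)"; python3 -m creep '[[[-0.2,0,0,0,0,0],[-0.2,0,0,0,0,0]]]';python3 -m creep '[[[-0.2,0,0,0,0,0],[-0.2,0,0,0,0,0]]]'
```

```text
time_s: 11.05
tool_pos: [0.5793, 0.2087, 0.0376]
tcp_rot: [[-0.138, 0.99, 0.031], [0.967, 0.142, -0.213], [-0.215, 0.001, -0.977]]
contact_force: [-0.3, 2.4, 3.4]
gripper_width: 0.0303
finger_force: 71.5
t 11.05 die pos [-39.2   1.2  37.6] F [-0.3  2.4  3.4] w 0.0303
turn [ 0.0001  0.0001 -0.0002] then shift [0.217 0.009 0.019]
time_s: 11.3
tool_pos: [0.5804, 0.1989, 0.0396]
tcp_rot: [[-0.139, 0.99, 0.03], [0.967, 0.142, -0.213], [-0.215, -0.0, -0.977]]
contact_force: [-0.1, 3.5, 1.6]
gripper_width: 0.0305
finger_force: 71.4
time_s: 11.55
tool_pos: [0.5817, 0.1889, 0.0417]
tcp_rot: [[-0.138, 0.99, 0.03], [0.967, 0.142, -0.213], [-0.215, -0.0, -0.977]]
contact_force: [-0.6, 2.8, 2.3]
gripper_width: 0.0304
finger_force: 71.2
```

```bash
python3 -m creep '[[[-0.2,0,0,0,0,0],[-0.2,0,0,0,0,0],[-0.2,0,0,0,0,0]]]';python3 -m creep '[[[-0.2,0,0,0,0,0],[-0.2,0,0,0,0,0],[-0.2,0,-0.05,0,0,0],[0,0,0,0,0,0]]]';python3 - <<'E'
from h import *
goal([-34,1,36],12.4)
C=cam('wrist');p,d=camera('wrist');P=cloud('wrist',d,C);Q=((P-O)@dieR())*1e3
for c in (320,):print([(v,*Q[v,c].round(1).tolist()) for v in range(20,230,8)])
cv2.imwrite('pics/w4.png',p[:,120:520,::-1])
E
```

```text
time_s: 11.92
tool_pos: [0.5837, 0.1744, 0.0449]
tcp_rot: [[-0.138, 0.99, 0.03], [0.967, 0.142, -0.213], [-0.215, -0.001, -0.977]]
contact_force: [-0.7, 1.4, -0.9]
gripper_width: 0.0301
finger_force: 71.1
time_s: 12.42
tool_pos: [0.586, 0.1603, 0.0496]
tcp_rot: [[-0.138, 0.99, 0.031], [0.967, 0.141, -0.213], [-0.215, 0.0, -0.977]]
contact_force: [0.4, -0.2, -1.9]
gripper_width: 0.0303
finger_force: 70.9
t 12.425 die pos [-88.1   1.5  49.6] F [ 0.4 -0.2 -1.9] w 0.0303
turn [-0.      0.0001 -0.0002] then shift [2.231 0.018 0.067]
[(20, 22.3, 2.1, 33.0), (28, 19.3, 2.1, 34.2), (36, 16.3, 2.1, 33.2), (44, 13.3, 2.1, 35.3), (52, 10.2, 2.1, 36.8), (60, 7.1, 2.1, 37.2), (68, 4.0, 2.1, 38.2), (76, 0.9, 2.1, 39.1), (84, -2.4, 2.1, 38.5), (92, -5.7, 2.1, 39.2), (100, -8.9, 2.1, 40.1), (108, -12.3, 2.1, 40.5), (116, -15.9, 2.1, 40.5), (124, -18.9, 2.2, 42.9), (132, -22.8, 2.2, 41.9), (140, -26.5, 2.2, 42.4), (148, -30.0, 2.2, 43.3), (156, -33.5, 2.2, 44.7), (164, -37.1, 2.2, 45.6), (172, -40.9, 2.2, 46.5), (180, -45.1, 2.2, 46.5), (188, -48.9, 2.2, 47.5), (196, -52.8, 2.2, 48.4), (204, -56.7, 2.2, 49.4), (212, -60.7, 2.2, 50.4), (220, -65.0, 2.2, 51.0), (228, -69.7, 2.2, 51.4)]
```

View pics/w4.png

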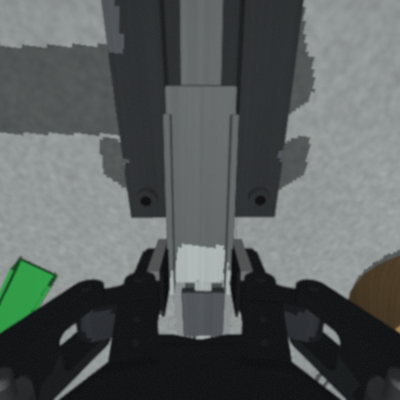

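The channel's +x end is at about row 86 (die x ≈ -2), which puts the tongue tip at about x ≈ 42, clear of the lip at 53. Lifting vertically.

```bash
python3 -m creep '[[[-0.1,0,-0.2,0,0,0],[-0.06,0,-0.3,0,0,0]]]';python3 -m creep '[[[-0.1,0,-0.5,0,0,0],[-0.2,0,-0.9,0,0,0],[-0.2,0,-0.9,0,0,0],[-0.2,0,-0.9,0,0,0],[-0.1,0,-0.5,0,0,0],[0,0,0,0,0,0]]]';python3 - <<'E'
from h import *
z=np.load("pics/top0.npz")
goal([-34,1,150],0)
# bin corners (floor centre) in world from floor rect, long side dir
th=np.radians(6.74)
print(proj('top',[[.6353,-.2541,.004],[.5602,-.1698,.004],[.5819,-.3536,.004],[.7105,-.3384,.004],[.6888,-.1546,.004]]).round(1))
C=cam('wrist');p,d=camera('wrist');P=cloud('wrist',d,C);R=sensors.get_obs();Q=((P-R['tool_pos'])@R['tcp_rot'])*1e3
print([(v,*Q[v,320].round(1).tolist()) for v in range(60,240,12)])
E
```

```text
time_s: 12.72
tool_pos: [0.5859, 0.1595, 0.0628]
tcp_rot: [[-0.139, 0.99, 0.03], [0.967, 0.142, -0.213], [-0.215, -0.0, -0.977]]
contact_force: [1.3, -0.3, -1.6]
gripper_width: 0.0302
finger_force: 70.9
time_s: 13.48
tool_pos: [0.5866, 0.1602, 0.1585]
tcp_rot: [[-0.138, 0.99, 0.033], [0.967, 0.142, -0.212], [-0.215, 0.003, -0.977]]
contact_force: [-0.9, 0.5, -1.1]
gripper_width: 0.0306
finger_force: 70.9
t 13.475 die pos [-88.3   0.9 158.5] F [-0.9  0.5 -1.1] w 0.0306
turn [ 0.0004  0.0345 -0.0002] then shift [ 2.172 -0.005  0.341]
[[432.7 169.7]
 [406.  194.1]
 [465.8 187.1]
 [458.6 145.8]
 [399.6 152.4]]
[(60, 95.6, -0.1, -8.9), (72, 90.9, -0.1, -8.4), (84, 86.0, -0.1, -7.6), (96, 80.9, -0.1, -8.8), (108, 75.8, -0.1, -8.0), (120, 70.6, -0.1, -9.6), (132, 65.2, -0.1, -6.9), (144, 59.7, -0.1, -7.2), (156, 54.1, -0.1, -7.3), (168, 48.4, -0.1, -7.3), (180, 42.6, -0.1, -7.6), (192, 36.6, -0.1, -7.5), (204, 30.5, -0.1, -7.8), (216, 24.0, -0.1, -7.1), (228, 17.8, -0.1, -7.6)]
```

```bash
cat >> h.py <<'E'
def gbin(z,dy=-58,dx=0):
    a=np.radians(6.7); B=Ro.from_euler('z',a).as_matrix()
    y=np.radians(96.7); c,s=np.cos(y),np.sin(y); G=np.array([[c,s,0],[s,-c,0],[0,0,-1.]])
    goalw(np.array([.635,-.254,0])+B@np.array([dx,dy,z])/1e3,G)
E
python3 -m creep '[[[0,0,0,0,0.012,0],[0,0,0,0,0.012,0],[0,0,0,0,0.0105,0.004],[0,0,0,0,0,0]]]';python3 -c "
from h import *
gbin(150)"
```

```text
time_s: 14.02
tool_pos: [0.5856, 0.1586, 0.156]
tcp_rot: [[-0.115, 0.993, -0.001], [0.993, 0.115, -0.001], [-0.0, -0.001, -1.0]]
contact_force: [-0.9, -0.4, -1.0]
gripper_width: 0.0302
finger_force: 70.9
t 14.025 die pos [-89.7   2.1 156. ] F [-0.9 -0.4 -1. ] w 0.0302
turn [-0.0002  0.0001 -0.0003] then shift [-18.941   0.037   0.239]
```

```bash
python3 -m creep '[[[-0.3,0,0,0,0,0],[-0.7,0,0,0,0,0],[-1,0,0,0,0,0],[-1,0,0,0,0,0],[-1,0,0,0,0,0],[-1,0,0,0,0,0],[-1,0,0,0,0,0],[-1,0,0,0,0,0],[-1,0,0,0,0,0],[-1,0,0,0,0,0]]]'; python3 -m creep '[[[-1,0,0,0,0,0],[-1,0,0,0,0,0],[-1,0,0,0,0,0],[-1,0,0,0,0,0],[-1,0,0,0,0,0],[-1,0,0,0,0,0],[-1,0,0,0,0,0],[-1,0,0,0,0,0],[-0.8,0,0,0,0,0],[-0.5,0,0,0,0,0]]]'; python3 -m creep '[[[0,0,0,0,0,0],[0,0,0,0,0,0]]]';python3 - <<'E'
from h import *
gbin(80)
p,d=camera('top');q,_=camera('wrist');cv2.imwrite('pics/w5.png',np.hstack([q[:,140:500,::-1],cv2.resize(p[110:210,330:490,::-1],None,fx=2.7,fy=4,interpolation=2)]))
E
```

```text
time_s: 15.28
tool_pos: [0.6122, -0.0651, 0.157]
tcp_rot: [[-0.117, 0.993, 0.001], [0.993, 0.117, -0.001], [-0.001, 0.0, -1.0]]
contact_force: [-0.6, -0.2, -0.8]
gripper_width: 0.0303
finger_force: 70.9
time_s: 16.52
tool_pos: [0.6395, -0.2959, 0.1569]
tcp_rot: [[-0.116, 0.993, 0.001], [0.993, 0.116, 0.0], [0.0, 0.001, -1.0]]
contact_force: [-0.2, -0.3, -0.1]
gripper_width: 0.0304
finger_force: 70.9
time_s: 16.77
tool_pos: [0.6394, -0.2936, 0.1571]
tcp_rot: [[-0.117, 0.993, 0.001], [0.993, 0.117, 0.001], [0.001, 0.001, -1.0]]
contact_force: [0.7, -0.5, -1.2]
gripper_width: 0.0303
finger_force: 70.9
t 16.775 die pos [-545.    13.3  157.1] F [ 0.7 -0.5 -1.2] w 0.0303
turn [ 0.0001 -0.0001  0.0001] then shift [-0.725  0.008  3.082]
```

View pics/w5.png

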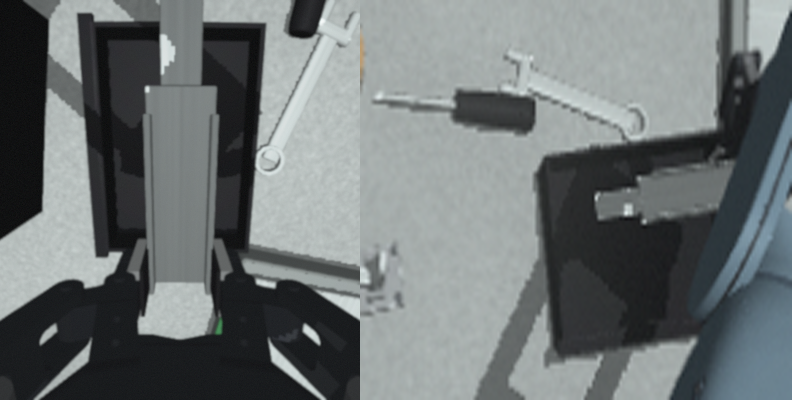

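Run:
```python
from h import *
C=cam('wrist')
pts=[ray('wrist',u,v,.045,C) for u,v in [(220,15),(405,25),(387,252),(240,255)]]
print(np.round(pts,3).tolist(), np.mean(pts,0))
z=np.load("pics/top0.npz");P=cloud('top',z['d'])
print('tray max', np.percentile(P[82:150,468:535,2],[50,99]), P[140:150,464:476].reshape(-1,3)[::12].round(3).tolist())
h=P[140:205,390:480]; s=h[(h[...,2]>.038)&(h[...,2]<.052)]; s=s[(s[:,1]>-.38)&(s[:,0]<.72)]
r=cv2.minAreaRect(s[:,:2].astype(np.float32)*1000); print(r)
```

```text
[[0.543, -0.153, 0.045], [0.689, -0.143, 0.045], [0.71, -0.339, 0.045], [0.568, -0.359, 0.045]] [ 0.62759556 -0.24816418  0.045     ]
tray max [0.04313073 0.04987764] [[0.727, -0.353, 0.013], [0.724, -0.353, 0.012], [0.72, -0.352, 0.015], [0.707, -0.338, 0.05], [0.704, -0.339, 0.048], [0.703, -0.341, 0.042], [0.699, -0.34, 0.045], [0.697, -0.341, 0.042], [0.693, -0.34, 0.044], [0.69, -0.339, 0.045]]
((628.22314453125, -257.8595275878906), (152.31089782714844, 232.8755340576172), 6.523994445800781)
```

```bash
python3 -m creep '[[[-0.3,-0.1,0.4,0,0,0],[-0.3,0,0.8,0,0,0],[0,0,0.8,0,0,0],[0,0,0.8,0,0,0],[0,0,0.8,0,0,0],[0,0,0.8,0,0,0],[0,0,0.6,0,0,0],[0,0,0.4,0,0,0],[0,0,0.2,0,0,0],[0,0,0,0,0,0]]]'; python3 -m creep '[[[0,0,0.1,0,0,0],[0,0,0.1,0,0,0],[0,0,0,0,0,0]]]'
```

```text
time_s: 18.12
tool_pos: [0.639, -0.3097, 0.0172]
tcp_rot: [[-0.117, 0.993, 0.001], [0.993, 0.117, -0.0], [-0.0, 0.001, -1.0]]
contact_force: [0.3, 0.1, -0.8]
gripper_width: 0.0302
finger_force: 70.9
time_s: 18.5
tool_pos: [0.6388, -0.3096, 0.0121]
tcp_rot: [[-0.117, 0.993, 0.001], [0.993, 0.117, 0.0], [0.0, 0.001, -1.0]]
contact_force: [0.4, 0.6, -0.9]
gripper_width: 0.0303
finger_force: 70.9
```

```bash
for i in 1 2 3; do python3 -m creep '[[[0,0,0.08,0,0,0],[0,0,0,0,0,0]]]' | egrep 'pos|contact'; done
```

```text
tool_pos: [0.6388, -0.3096, 0.01]
contact_force: [-1.4, -0.4, -0.5]
tool_pos: [0.6387, -0.3095, 0.0079]
contact_force: [-0.6, -0.8, -0.6]
tool_pos: [0.6387, -0.3095, 0.0059]
contact_force: [-0.3, -0.1, -1.2]
```

```bash
for i in 1 2 3; do python3 -m creep '[[[0,0,0.04,0,0,0],[0,0,0,0,0,0]]]' | egrep 'pos|contact'; done
```

```text
tool_pos: [0.6388, -0.3096, 0.0051]
contact_force: [0.6, 0.1, -0.2]
tool_pos: [0.6388, -0.3096, 0.004]
contact_force: [0.7, -0.0, -0.9]
tool_pos: [0.6389, -0.3096, 0.0038]
contact_force: [-1.8, 0.9, 3.4]
```

```bash
python3 -m creep '[[[0,0,-0.02,0,0,0],[0,0,0,0,0,0],[0,0,0,0,0,0]]]' 0.45 20; python3 -m creep '[[[0,0,-0.2,0,0,0],[0,0,-0.6,0,0,0],[0,0,-1,0,0,0],[0,0,-1,0,0,0],[0,0,-1,0,0,0],[0,0,-1,0,0,0],[0,0,-0.5,0,0,0],[0,0,0,0,0,0]]]'
python3 - <<'E'
from h import *
C=cam('wrist');q,d=camera('wrist');P=cloud('wrist',d,C);s,_=camera('scene')
a=np.radians(6.7);B=Ro.from_euler('z',a).as_matrix();Q=((P-[.632,-.251,.004])@B)*1e3
m=(Q[...,2]>2)&(Q[...,2]<25)&(abs(Q[...,0])<60)&(abs(Q[...,1])<93)&(q.max(2)>70)
X=Q[m];print(len(X),cv2.minAreaRect(X[:,:2].astype(np.float32)))
print([(v,*Q[v,320].round(1).tolist()) for v in range(20,260,12)])
cv2.imwrite('pics/w6.png',np.hstack([q[:,140:500,::-1],cv2.resize(s[110:270,200:350,::-1],(400,400),interpolation=2)]))
E
```

```text
time_s: 20.38
tool_pos: [0.6389, -0.3097, 0.0035]
tcp_rot: [[-0.117, 0.993, 0.001], [0.993, 0.117, 0.0], [0.0, 0.001, -1.0]]
contact_force: [-0.3, 0.2, -1.1]
gripper_width: 0.0471
finger_force: 0.0
time_s: 21.38
tool_pos: [0.6394, -0.31, 0.1378]
tcp_rot: [[-0.117, 0.993, 0.003], [0.993, 0.117, -0.002], [-0.002, 0.003, -1.0]]
contact_force: [-0.1, -0.6, -0.2]
gripper_width: 0.0471
finger_force: 0.0
4590 ((-0.9232292175292969, -0.9680633544921875), (144.3418731689453, 32.978981018066406), 89.60504913330078)
[(20, 0.2, 93.3, 1.3), (32, 0.2, 84.2, 0.7), (44, 0.2, 74.9, 0.0), (56, 0.2, 64.6, 3.8), (68, 0.2, 54.9, 4.0), (80, 0.3, 45.1, 3.5), (92, 0.3, 35.0, 3.7), (104, 0.3, 24.8, 4.1), (116, 0.3, 14.3, 4.0), (128, 0.3, 3.7, 4.1), (140, 0.3, -7.2, 3.5), (152, -1.1, 11.8, 276.3), (164, 0.3, -29.6, 4.0), (176, 0.3, -41.4, 3.1), (188, 0.3, -53.2, 3.4), (200, 0.3, -65.5, 3.0), (212, 0.3, -78.8, 0.8), (224, 0.4, -92.0, -0.1), (236, 0.2, -92.7, 29.6), (248, 0.4, -120.9, -4.1)]
```

View pics/w6.png

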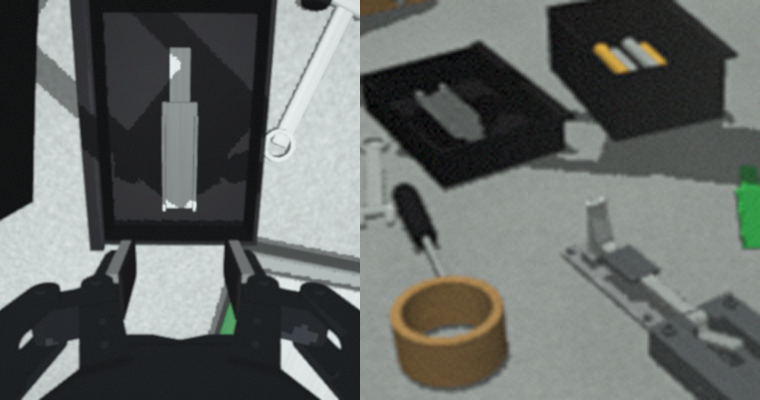

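The bracket lies flat and open side up near the middle of the bin floor (tongue at (180,60), channel from (180,105) to (180,210)). In the scene view the lever is still hooked under its catch. The gripper is clear, so I'm handing in.

```bash
python3 -c "
from cell import *
print(finish_job())"
```

```text
the job is handed in; nothing more can be done
None
```

I handed the job in at about 21.5 s of the 53 s limit: the bracket lies flat and open side up, about 1 mm from my measured centre of the low bin's floor, and the last pictures show the lever still hooked under its catch; the judge's verdict was not shown.

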